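Wedge the whetstone tight in its holder

ROBOT

A 7-joint arm with a two-finger parallel gripper is mounted at the origin on a cart in front of the work surface, level with it; the furniture and walls round the work are solid. World frame = base frame: x ahead of the robot, y to its left, z up, the work surface at z = 0. Lengths are in m, angles in rad, forces in N, time in s.
With the tool pointing down it reaches from about 0.4 to 0.85 m from the base axis. Payload 6.9 kg.
Tool frame: the origin (TCP) lies at the very end of the fingers, on their centre line; the grasp point (between the pads) lies 19 mm behind it; z points along the fingers, y is the line along which they close (so a half turn about z gives the same grasp; the last joint's range is limited). The gripper opens to 85 mm and grips with 20 to 120 N. Pads are 22 mm wide; open, the fingers measure 114 mm over their backs; the gripper's body (76 mm by 85 mm) begins 54 mm behind the grasp point. The pads swing forward as they close: fully open they stand 13 mm farther back than shut.
Start: joints at [1.337, 0.507, -0.238, 1.5, 0.126, 1.149, -0.155], TCP at [0.208, -0.589, 0.231] pointing down, gripper open.
Joint ranges: [-3.08, 3.08], [-0.24, 2.05], [-1.43, 1.35], [0, 2.5], [-1.52, 4.66], [0.17, 1.96], [-2.89, 2.89]. Speed limits (rad/s): [2.39, 2.39, 3.14, 3.14, 3.14, 3.14, 3.14].

INTERFACE

Orientations are given as a 3x3 rotation matrix whose columns are the frame's x, y, z axes.
In Python, from bench import arm gives the robot as it stands.
- The arm moves only by the shell command python3 -m inch 'ROWS' [FORCE]. ROWS is JSON, a list of rows, each a list of 7 numbers: the turn, a rotation vector about the tool's x, y, z in rad, then the shift along the tool's x, y, z in cm, then the opening in per cent of the stroke, from 0 (shut) to 100 (fully open). In form: [[rx, ry, rz, x, y, z, fingers], ...]. A call has exactly 10 rows; each row is the pose to reach, as a shift and turn from the pose commanded when the call began, along the tool's axes at that moment; what a row does not reach only later rows make up. A row lasts 1/12 s, in which the tool goes at most 41.7 mm and 7.16 degrees, less where a joint would pass 70% of its speed; a pose out of reach is approached as far as the arm can. A call with a gripper value outside its range is refused whole. The fingers move at their own pace and stop on an object; FORCE is the grip in N (left out, the last holds). Time passes only in rows, so rows that repeat a pose let the fingers close, or fill a call up. It gives the time, the measured TCP pose, the force, the opening and the grip force at its end, in the units of the state.
- arm.get_obs(): the state, without advancing time (a new reading comes with each control period).
- arm.get_image(name): name is "side" or "top" or "wrist"; returns a dict with "frame" (480x640x3 uint8, red, green, blue), "camera_matrix" (3x3 intrinsics, pixels), "T" (4x4, takes a point from camera to world coordinates); the wrist camera has in their place "T_tool_cam" (4x4, takes a point from camera to tool coordinates, whose origin is the TCP and whose axes are the flange's). Camera axes: x right, y down, z forward; pixel columns grow to the right and rows downward; lengths in m; the calibration is good to about 2 mm. A picture is of the moment at which its call begins: read the wrist's pose just before it. There is no depth.
- arm.finish_job(): hands the job in; it is judged then, once.
The state is a dict: "time": time; "joints": joint angles; "joint_velocities": joint speeds; "effort": joint torques, N m; "eef_pos": TCP position; "eef_rot": TCP orientation; "wrist_force": force on the tool from outside, world axes, zero at the start; "torque": the same for the moment, N m; "opening": opening from 0.0 (shut) to 1.0 (fully open); "grasp_force": force on a finger pad.
Only numpy, scipy, OpenCV 4.12 (cv2) and the standard library are available. Lean on these libraries where they do the work, as an engineer would, in place of code of your own. Each camera call takes 0.05 s, during which the arm holds its last target. There are 200 camera calls.

TASK

Get the whetstone ready for sharpening: lay it flat in the wooden holder between the two cheeks with its end up against the end stop, and set the loose wooden wedge, thin end first, into the gap between the other end of the stone and the slanted batten. Then pick up the mallet and tap the wedge in until it stops moving forward and holds the stone tight against the end stop. Finally lay the mallet down on the worktop, and leave the other things where they are.

Things in the scene. Friction and masses are not known exactly. Their poses are not given: they have to be found in the camera images.
- holder: Fixed wooden whetstone holder, does not move when pushed. Origin: centre of its underside, z up. Board 112 mm wide (x), 240 mm long (y); its upper face, the floor for stone and wedge, is at z = 22 mm. The end stop and cheeks are at its -y end, the slanted batten at its +y end; its -x side faces the robot. The wedge is driven along +x.
- stone_seat (a point): Where the stone's centre is when seated: holder x = 0, y = -24, z = 34.5 mm; holder's axes. End stop: inner face 80 mm from here at -y, 14 mm high above the floor. From it two cheeks, as high and 10 mm thick, run 47 mm along +y; their inner faces are at x = +-30.5 mm, their ends rounded. The stone goes down between them from above and slides along -y to the stop.
- gap_mouth (a point): On the floor at the robot's side of the gap for the wedge: holder x = -56, y = +72, z = 22 mm; holder's axes. The gap is open above, from the end of the seated stone (holder y = 56 mm) to the inner face of the batten, which is slanted: holder y = 80.1 mm - 0.14 x, so the gap narrows towards +x. Batten 18 mm high above the floor, 20 mm thick, 108 mm long.
- stone_center (a point): Centre (half-way up) of the whetstone: loose block, grey below and tan above, 56 mm (x) by 160 mm (y, long way) by 25 mm high, z up, about 0.45 kg. It starts flat on the worktop at the left. Seated, its long way lies along holder y, either way round. Wood against stone and stop is rough: the driven wedge stays put by itself; about 12 N at the mallet drives it tight.
- wedge: Loose pale wooden wedge, 134 mm long (x), 22 mm high, 0.07 kg, lying flat. Origin: mid-length of its underside, z up. The taper runs from x = -33 mm (30 mm thick) to the thin end at x = +67 mm (16 mm): straight face at y = -15 mm, for the stone; the other is slanted from y = +15 to +1 mm, for the batten. Tight, its axes are the holder's, its origin near holder x = -9, y = 71, z = 22 mm.
- wedge_tang (a point): Grip point half-way up the middle of the wedge's square tang: wedge x = -50, y = 0, z = 11 mm; wedge's axes. The tang is 22 x 22 mm with parallel sides, from wedge x = -67 mm (end face, the one to strike) to x = -33 mm. Set 28 mm short of tight, the wedge has 4 mm of play along y and stays lying on the floor of the holder when let go.
- wedge_tip (a point): Middle of the wedge's thin end face, half-way up: wedge x = +67, y = -7, z = 11 mm. With wedge and stone tight it is near holder x = +58, y = +64, z = 33 mm.
- mallet: Kitchen mallet, 184 mm long (x), about 0.34 kg, lying flat, handle level. Origin: mid-length, at the level of its underside, z up. Handle black, 20 mm wide (y), 24 mm high, centre z = 22 mm, from x = -93 to +48 mm. It balances near x = +54 mm.
- mallet_grip (a point): Point to grip on the mallet's handle close to the head: mallet x = +28, y = 0, z = 22 mm (grip across y); mallet's axes.
- mallet_head (a point): Centre of the mallet's aluminium head: mallet x = +70, y = 0, z = 22 mm; mallet's axes. Head 44 mm long along x, 44 mm high; flat striking face at y = -28 mm, toothed one at y = +29 mm.
- glass_tumbler: Clear glass tumbler, 79 mm wide, 90 mm high, on the worktop to the left; origin at its foot. A bystander.
- vanilla: Small dark brown bottle with a black cap, 40 mm wide, 102 mm high, behind the holder; origin at its foot. A bystander.
- pills: Small jar with a white lid and a blue band, 43 mm wide, 76 mm high, behind and to the left of the holder; origin at its foot. A bystander.
- tea: Upright dark carton, 35 x 66 x 102 mm, back left; origin at its foot. A bystander.
- saucer: Small brown clay saucer standing upside down, 63 mm wide, 27 mm high, left; origin at its foot. A bystander.

How it is judged:
On the way, in this order (a step that is already met when the one before it is completed fails the run):
1. the stone lies flat in the holder between the cheeks, its end within 8 mm of the end stop, and is let go (x of stone_center in the frame of holder between -0.006 and 0.006 m and y of stone_center in the frame of holder between -0.027 and -0.016 m and height (world z) of stone_center below 0.037 m and angle between the y axis of stone_center and the y axis of holder, either way round below 0.06 rad and contact force between the fingers and whetstone below 0.3 N), for 0.2 s.
2. the wedge stands thin end first in the gap between stone and batten and is let go (x of wedge_tip in the frame of holder above -0.01 m and y of wedge_tip in the frame of holder between 0.055 and 0.08 m and height (world z) of wedge_tip below 0.038 m and angle between the x axis of wedge and the x axis of holder, either way round below 0.25 rad and contact force between the fingers and wedge below 0.1 N), for 0.2 s.
3. a tap of the mallet (over 6 N) finds the wedge home, within 8 mm of its full depth (contact force between mallet and wedge above 6 N and x of wedge_tip in the frame of holder above 0.05 m).
At the end, for the whole second after the job is handed in: The wedge lies on the holder floor within 8 mm of its full depth and clamps the stone with over 5 N; the stone lies flat with its end within 2 mm of the end stop; the mallet lies at rest on the worktop, and all is let go (x of wedge_tip in the frame of holder above 0.05 m and height (world z) of each of wedge_tip, stone_center below 0.037 m and y of wedge_tip in the frame of holder between 0.06 and 0.068 m and y of stone_center in the frame of holder below -0.022 m and angle between the y axis of stone_center and the y axis of holder, either way round below 0.06 rad and height (world z) of each of mallet_head, mallet_grip below 0.032 m and linear speed of mallet below 0.02 m/s and linear speed of wedge below 0.01 m/s and contact force between wedge and whetstone above 5 N); the robot touches nothing.
It fails at once if a bystander is moved by more than 25 mm (distance of any of glass_tumbler, vanilla, pills, tea, saucer from where it was at the start of the episode above 0.025 m).
It also fails if it takes over 72 s, if anything falls off the work surface, if the arm or the gripper's body presses on something with over 40 N, if the wrist force passes 120 N, or if a joint passes its speed limit or range.

## Working session

There is one attempt and no reset: what is moved stays moved. The work goes in short steps, Python scripts to look and compute and a shell command to move; the robot and the scene stay as the last step left them, time stands still between calls to the robot, and variables do not carry over. Pictures are saved under pics/ and viewed, at most 10 in all, crops included, and the job is handed in when it is done.

```bash
mkdir -p pics; ls
python3 - <<'E'
from bench import arm
import cv2,numpy as np
o=arm.get_obs();print(o['time'],o['eef_pos'],np.round(o['eef_rot'],3),o['opening'])
for n in ['side','top']:
    d=arm.get_image(n);cv2.imwrite(f'pics/{n}0.png',d['frame'][:,:,::-1]);np.savez(f'{n}.npz',K=d['camera_matrix'],T=d['T']);print(n,d['camera_matrix'].tolist(),np.round(d['T'],3).tolist())
E
```

```text
pics
0.0 [ 0.2080837  -0.58881059  0.2304179 ] [[ 0.943  0.333 -0.001]
 [ 0.333 -0.943  0.002]
 [-0.    -0.002 -1.   ]] 0.9983440752376358
side [[552.5407940346305, 0.0, 315.9132884124884], [0.0, 552.5407940346305, 237.66585020312738], [0.0, 0.0, 1.0]] [[-0.448, -0.404, 0.798, -0.356], [-0.894, 0.197, -0.402, 0.693], [0.005, -0.893, -0.449, 0.557], [0.0, 0.0, 0.0, 1.0]]
top [[443.0425649451247, 0.0, 319.339071985421], [0.0, 443.0425649451247, 243.1312078429656], [0.0, 0.0, 1.0]] [[-0.007, -0.996, 0.094, 0.415], [-1.0, 0.008, 0.004, 0.244], [-0.005, -0.094, -0.996, 1.148], [0.0, 0.0, 0.0, 1.0]]
```

View pics/side0.png

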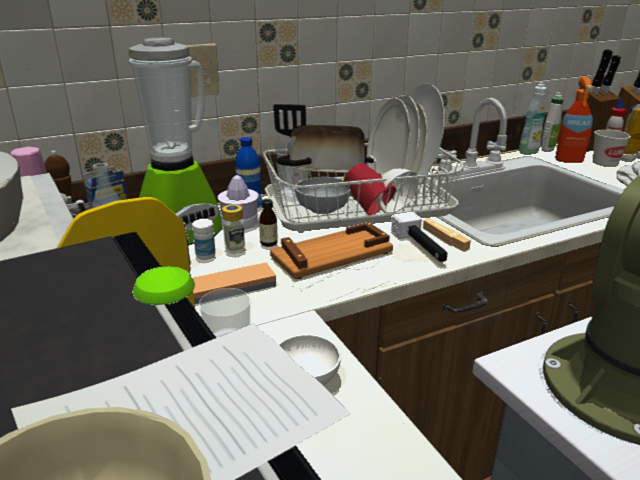

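View pics/top0.png

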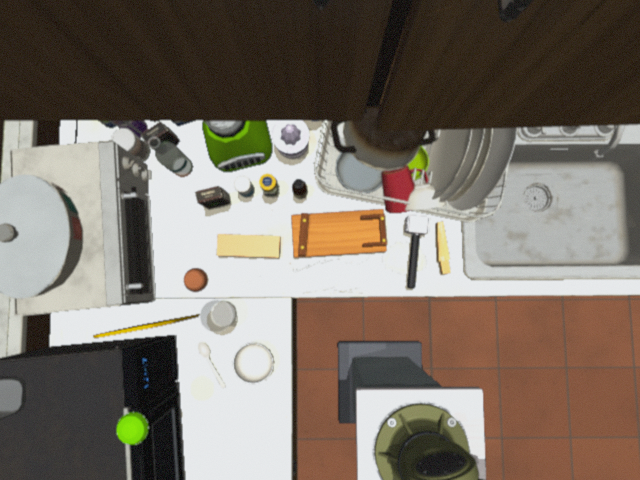

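```bash
cat > h.py <<'E'
import numpy as np,cv2
from bench import arm
def ray(K,T,uv):
    d=T[:3,:3]@np.linalg.solve(K,[uv[0],uv[1],1.]);return T[:3,3],d
def atz(K,T,uv,z):
    c,d=ray(K,T,uv);return c+d*(z-c[2])/d[2]
def tri(r):
    A=0;b=0
    for c,d in r:
        d=d/np.linalg.norm(d);P=np.eye(3)-np.outer(d,d);A=A+P;b=b+P@c
    return np.linalg.solve(A,b)
def cam(n):
    f=np.load(n+'.npz');return f['K'],f['T']
def wrist(name):
    o=arm.get_obs();d=arm.get_image('wrist');T=np.eye(4);T[:3,:3]=o['eef_rot'];T[:3,3]=o['eef_pos']
    T=T@d['T_tool_cam'];np.savez(name+'.npz',K=d['camera_matrix'],T=T);cv2.imwrite(f'pics/{name}.png',d['frame'][:,:,::-1])
    print(o['time'],np.round(o['eef_pos'],4),np.round(o['eef_rot'],3).tolist(),'camT',np.round(T,3).tolist())
def go(p,zaxis_yaw=None):
    """shift (cm, tool axes) and turn to reach TCP p pointing down with tool x at world yaw"""
    from scipy.spatial.transform import Rotation as R
    o=arm.get_obs();r=np.array(o['eef_rot']);s=r.T@(np.array(p)-o['eef_pos'])*100
    out=[]
    if zaxis_yaw is not None:
        a=zaxis_yaw;G=np.array([[np.cos(a),np.sin(a),0],[np.sin(a),-np.cos(a),0],[0,0,-1]])
        out=R.from_matrix(r.T@G).as_rotvec()
    print('turn',np.round(out,3),'shift cm',np.round(s,2))
E
python3 - <<'E'
from h import *
K,T=cam('top')
for n,uv,z in [('holder bl',(293,258),.022),('bl/tl',(292,214),.022),('tr',(385,210),.022),('br',(386,251),.022),('stone tl',(218,234),.025),('tr',(280,236),.025),('br',(279,258),.025),('bl',(217,256),.025),('wedge top',(440,223),.022),('wedge bot',(445,273),.022),('mallet head',(416,225),.044),('handle end',(411,287),.034)]:
    print(n,np.round(atz(K,T,uv,z),3))
# wedge+stone two-view heights from side view centres
Ks,Ts=cam('side')
print(tri([ray(K,T,(445,273)),ray(Ks,Ts,(463,246))]),tri([ray(K,T,(280,236)),ray(Ks,Ts,(273,265))]))
go([.42,.2,.3],0)
import cv2
print(arm.get_image('wrist')['T_tool_cam'].round(3).tolist())
E
```

```text
holder bl [0.484 0.316 0.022]
bl/tl [0.597 0.319 0.022]
tr [0.605 0.08  0.022]
br [0.5   0.08  0.022]
stone tl [0.546 0.508 0.025]
tr [0.54  0.349 0.025]
br [0.484 0.352 0.025]
bl [0.49  0.51  0.025]
wedge top [ 0.571 -0.06   0.022]
wedge bot [ 0.443 -0.069  0.022]
mallet head [0.563 0.006 0.044]
handle end [0.408 0.021 0.034]
[ 0.44506102 -0.06990716  0.00719556] [0.53810764 0.34460885 0.0165146 ]
turn [-0.002  0.     0.34 ] shift cm [ 46.27 -67.32  -6.84]
[[-0.001, -0.959, -0.282, 0.072], [1.0, -0.001, -0.0, -0.0], [-0.0, -0.282, 0.959, -0.141], [0.0, 0.0, 0.0, 1.0]]
```

```bash
python3 -m inch '[[0,0,-0.1,2,-2.4,-1,100],[0,0,-0.2,5,-6,-3,100],[0,0,-0.3,8,-10,-5,100],[0,0,-0.4,11,-14,-7,100],[0,0,-0.5,14,-17,-7,100],[0,0,-0.6,17,-20,-7,100],[0,0,-0.62,20,-24,-7,100],[0,0,-0.62,20,-24,-7,100],[0,0,-0.62,20,-24,-7,100],[0,0,-0.62,20,-24,-7,100]]' 40
python3 - <<'E'
from h import *
print(arm.get_obs()['joints'])
go([.5,.2,.36],1.57)
E
```

```text
time: 0.98
eef_pos: [0.3177, -0.2944, 0.3018]
eef_rot: [[0.57, 0.822, 0.0], [0.822, -0.57, -0.001], [-0.001, 0.001, -1.0]]
wrist_force: [-1.6, -1.0, 0.2]
opening: 0.997
grasp_force: 0.0
[ 1.11924133  0.16143588 -0.50899616  1.83984311  0.08614578  1.16103239
 -0.02482907]
turn [ 0.001  0.001 -0.606] shift cm [ 51.01 -13.18  -5.86]
```

```bash
python3 -m inch '[[0,0,-0.1,3,-1,-1,100],[0,0,-0.2,7,-2,-2,100],[0,0,-0.3,11,-3,-3,100],[0,0,-0.4,15,-4,-4,100],[0,0,-0.5,19,-5.5,-5,100],[0,0,-0.6,23,-6.7,-5.9,100],[0,0,-0.606,27,-7.8,-5.9,100],[0,0,-0.606,31,-9,-5.9,100],[0,0,-0.606,35,-10.2,-5.9,100],[0,0,-0.606,38,-11,-5.9,100]]' && python3 -m inch '[[0,0,0,4,-0,0,100],[0,0,0,8,-0,0,100],[0,0,0,12,-0,0,100],[0,0,0,14,-0,0,100],[0,0,0,15,0,0,100],[0,0,0,15,0,0,100],[0,0,0,15,0,0,100],[0,0,0,15,0,0,100],[0,0,0,15,0,0,100],[0,0,0,15,0,0,100]]'
python3 - <<'E'
from h import *
print(arm.get_obs()['joints'])
wrist('w1')
E
```

```text
time: 1.82
eef_pos: [0.4457, 0.0791, 0.3604]
eef_rot: [[0.007, 1.0, 0.001], [1.0, -0.007, 0.0], [0.0, 0.001, -1.0]]
wrist_force: [1.0, -0.5, 0.1]
opening: 1.001
grasp_force: 0.0
time: 2.65
eef_pos: [0.4461, 0.2264, 0.3603]
eef_rot: [[0.008, 1.0, 0.0], [1.0, -0.008, -0.001], [-0.001, 0.0, -1.0]]
wrist_force: [0.7, 0.8, 0.1]
opening: 1.002
grasp_force: 0.0
[ 0.15692929  0.31376718 -0.94695383  1.57240052  0.25835829  1.3882459
 -0.82197493]
2.65 [0.4461 0.2264 0.3603] [[0.008, 1.0, 0.0], [1.0, -0.008, -0.001], [-0.001, 0.0, -1.0]] camT [[1.0, -0.009, -0.001, 0.446], [-0.009, -0.959, -0.284, 0.298], [0.001, 0.284, -0.959, 0.502], [0.0, 0.0, 0.0, 1.0]]
```

View pics/w1.png

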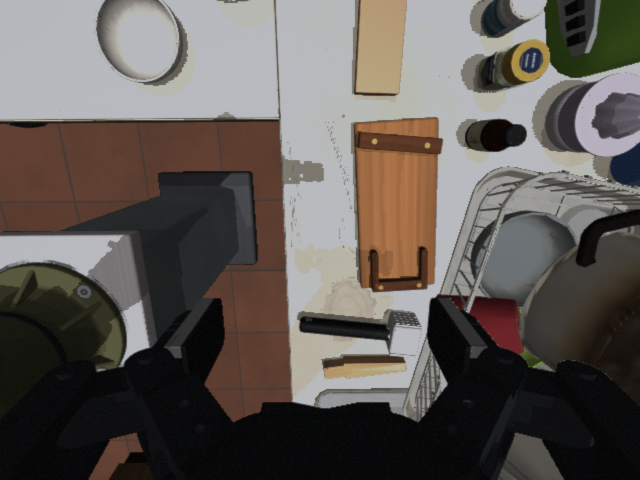

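```bash
python3 -m inch '[[0,0,0,3,2,2,100],[0,0,0,6,4,4,100],[0,0,0,9,6,6,100],[0,0,0,10.4,7.4,6,100],[0,0,0,10.4,7.4,6,100],[0,0,0,10.4,7.4,6,100],[0,0,0,10.4,7.4,6,100],[0,0,0,10.4,7.4,6,100],[0,0,0,10.4,7.4,6,100],[0,0,0,10.4,7.4,6,100]]'
python3 - <<'E'
from h import *
wrist('w2');print(cam('w2')[0])
E
```

```text
time: 3.53
eef_pos: [0.5201, 0.3308, 0.3012]
eef_rot: [[0.006, 1.0, 0.001], [1.0, -0.006, -0.0], [-0.0, 0.001, -1.0]]
wrist_force: [0.5, -0.2, -0.9]
opening: 1.001
grasp_force: 0.0
3.5333 [0.5201 0.3308 0.3012] [[0.006, 1.0, 0.001], [1.0, -0.006, -0.0], [-0.0, 0.001, -1.0]] camT [[1.0, -0.007, 0.0, 0.52], [-0.007, -0.959, -0.283, 0.403], [0.002, 0.283, -0.959, 0.443], [0.0, 0.0, 0.0, 1.0]]
[[346.33082288   0.         325.39988901]
 [  0.         346.33082288 239.52995796]
 [  0.           0.           1.        ]]
```

View pics/w2.png

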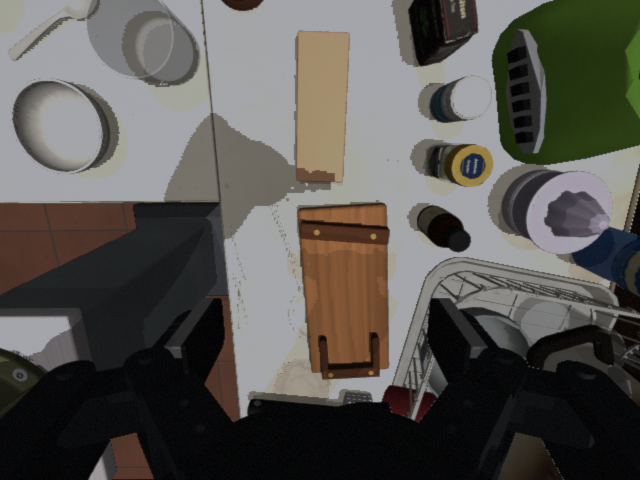

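```bash
cat > m.py <<'E'
from h import *
K,T=cam('w2');K1,T1=cam('w1');Kt,Tt=cam('top')
def quad(img,box,cond):
    x0,y0,x1,y1=box;c=cv2.imread(f'pics/{img}.png')[y0:y1,x0:x1]
    m=cond(cv2.cvtColor(c,cv2.COLOR_BGR2HSV).astype(int)).astype(np.uint8)
    m=cv2.morphologyEx(m,cv2.MORPH_OPEN,np.ones((3,3)))
    n,l,s,_=cv2.connectedComponentsWithStats(m);k=1+s[1:,4].argmax();m=(l==k).astype(np.uint8)
    ct=max(cv2.findContours(m,0,1)[0],key=len);h=cv2.convexHull(ct)
    q=cv2.approxPolyN(h,4) if hasattr(cv2,'approxPolyN') else cv2.boxPoints(cv2.minAreaRect(h))
    return q.reshape(-1,2)+[x0,y0],s[k,4]
brown=lambda h:(h[...,0]<20)&(h[...,1]>110)
tan=lambda h:(h[...,0]>12)&(h[...,0]<30)&(h[...,1]>60)&(h[...,2]>140)
E
python3 - <<'E'
from m import *
for i,b in [('w2',(285,195,400,385)),('w1',(345,105,450,297))]: 
    q,a=quad(i,b,brown);print('holder',i,q.round(1).tolist(),a,[np.round(atz(*cam(i),p,.022),4).tolist() for p in q])
for i,b in [('w2',(285,20,360,200)),('top0',(205,225,290,270))]:
    q,a=quad(i,b,tan);print('stone',i,q.round(1).tolist(),a,[np.round(atz(*cam(i[:3] if i!='w2' else i),p,.025),4).tolist() for p in q])
print(tri([ray(K,T,(297,177)),ray(K1,T1,(356,92.5))]),tri([ray(K,T,(299,206)),ray(K1,T1,(355,122.5))]),tri([ray(K,T,(312,373)),ray(K1,T1,(362,289))]))
c=cv2.imread('pics/w2.png')[190:390,280:410];c1=cv2.imread('pics/w1.png')[100:300,335:450]
cv2.imwrite('pics/z1.png',np.hstack([cv2.resize(c,None,fx=3,fy=3,interpolation=2),cv2.resize(c1,None,fx=3,fy=3,interpolation=2)]))
E
```

```text
holder w2 [[387, 374], [312, 379], [297, 208], [388, 202]] 13953 [[0.6068, 0.0775, 0.022], [0.4994, 0.07, 0.022], [0.4854, 0.3195, 0.022], [0.5973, 0.3262, 0.022]]
holder w1 [[433, 287], [360, 292], [354, 121], [442, 117]] 13194 [[0.607, 0.0805, 0.022], [0.4972, 0.0733, 0.022], [0.4846, 0.3184, 0.022], [0.5997, 0.3223, 0.022]]
stone w2 [[349, 33], [342, 183], [296, 168], [298, 31]] 6851 [[0.547, 0.5097, 0.025], [0.5405, 0.3502, 0.025], [0.4859, 0.3683, 0.025], [0.4925, 0.5119, 0.025]]
stone top0 [[281, 236], [279, 257], [216, 255], [218, 234]] 1364 [[0.5399, 0.3468, 0.025], [0.4863, 0.3519, 0.025], [0.4926, 0.5121, 0.025], [0.5463, 0.5078, 0.025]]
[0.48663523 0.35522715 0.00963805] [0.4870016  0.3177042  0.00179953] [0.49995747 0.0771011  0.01864882]
```

View pics/z1.png

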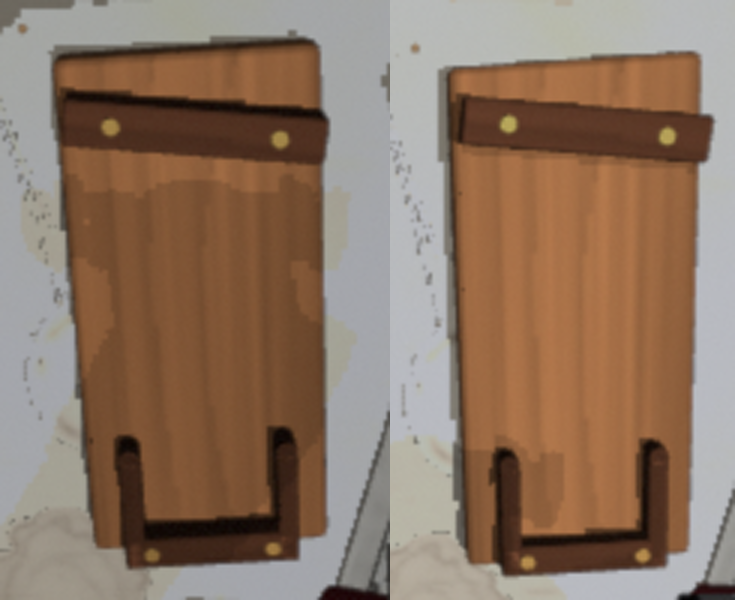

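```bash
cat > fit.py <<'E'
from h import *
from scipy.optimize import least_squares
def fit(obs,p0,freez=True):
    """obs: (view, uv, local xyz)"""
    def res(p):
        c,s=np.cos(p[3]),np.sin(p[3]);r=[]
        for v,uv,l in obs:
            K,T=cam(v);w=np.array([p[0]+c*l[0]-s*l[1],p[1]+s*l[0]+c*l[1],(p[2] if freez else 0)+l[2]])
            q=K@(T[:3,:3].T@(w-T[:3,3]));r+=list(q[:2]/q[2]-uv)
        return np.array(r)
    s=least_squares(res,p0,loss='soft_l1');return s.x,res(s.x).reshape(-1,2).round(1)
E
python3 - <<'E'
from fit import *
C=[(-.056,.12,.022),(.056,.12,.022),(-.056,-.12,.022),(.056,-.12,.022),(-.054,.0877,.04),(.054,.0725,.04)]
o=[('w2',p,c) for p,c in zip([(298.3,209.3),(386,204),(312.3,372.3),(389,368.3),(301.7,239.3),(388.3,244.3)],C)]
o+=[('w1',p,c) for p,c in zip([(355.7,123.3),(437.7,117.7),(361.7,287.3),(434.3,284),(358.3,146.7),(441,153.3)],C)]
for ob in (o,o[:6],o[6:]):
  for f in (True,False): x,r=fit(ob,[.545,.2,0,0],f);print(x.round(4),abs(r).mean())
print(r.tolist())
S=[(-.028,.08,.0125),(.028,.08,.0125),(-.028,-.08,.0125),(.028,-.08,.0125)]
o=[('w2',p,c) for p,c in zip([(297.5,31),(349.5,32.5),(296.5,169),(343,182.5)],S)]
o=[x for i,x in enumerate(o) if i!=2]+[('w1',(400.5,95.5),S[3])]
for t in (1,): x,r=fit(o,[.515,.43,.0125,0]);print('stone',x.round(4),r.tolist())
print(fit([(a,b,(c[0],c[1],.025)) for a,b,c in o],[.515,.43,0,0],False)[0].round(4))
E
```

```text
[ 0.5487  0.1995 -0.0071  0.0561] 0.6041666666666666
[0.5477 0.2013 0.     0.0576] 1.0916666666666668
[ 0.5486  0.1989 -0.0075  0.057 ] 0.5166666666666667
[0.548  0.2015 0.     0.0583] 1.0666666666666667
[ 0.5493  0.1998 -0.0092  0.0557] 0.6416666666666666
[0.5474 0.2011 0.     0.0563] 1.1416666666666668
[[-1.6, -1.8], [2.0, -2.1], [-1.0, 1.8], [0.9, 0.6], [-0.5, 0.5], [0.5, 0.4]]
stone [ 0.5171  0.431   0.0122 -0.033 ] [[-0.2, 0.1], [0.2, 0.2], [0.6, 0.5], [-0.7, -1.3]]
[ 5.171e-01  4.310e-01  3.000e-04 -3.310e-02]
```

Run:
```python
from h import *
go([.517,.431,.004],1.5378)
```

```text
turn [0.001 0.    0.027] shift cm [10.01 -0.4  29.7 ]
```

```bash
python3 -m inch '[[0,0,0.01,3,-0.2,2.5,100],[0,0,0.027,6,-0.3,5,100],[0,0,0.027,9,-0.4,8,100],[0,0,0.027,10,-0.4,11.5,100],[0,0,0.027,10,-0.4,15,100],[0,0,0.027,10,-0.4,18,100],[0,0,0.027,10,-0.4,21,100],[0,0,0.027,10,-0.4,24,100],[0,0,0.027,10,-0.4,26,100],[0,0,0.027,10,-0.4,27,100]]' && python3 -m inch '[[0,0,0,0,0,1.5,100],[0,0,0,0,0,2.7,100],[0,0,0,0,0,2.7,100],[0,0,0,0,0,2.7,60],[0,0,0,0,0,2.7,50],[0,0,0,0,0,2.7,40],[0,0,0,0,0,2.7,40],[0,0,0,0,0,2.7,40],[0,0,0,0,0,2.7,40],[0,0,0,0,0,2.7,40]]' 50
python3 - <<'E'
from h import *
go([.549,.178,.2],1.6273)
E
```

```text
time: 4.42
eef_pos: [0.5158, 0.4299, 0.0273]
eef_rot: [[0.032, 0.999, -0.003], [0.999, -0.032, -0.003], [-0.003, -0.003, -1.0]]
wrist_force: [-0.7, -0.5, 0.1]
opening: 0.999
grasp_force: 0.0
time: 5.25
eef_pos: [0.517, 0.4325, 0.0049]
eef_rot: [[0.032, 0.999, 0.002], [0.999, -0.032, 0.002], [0.002, 0.002, -1.0]]
wrist_force: [-1.3, -0.4, 5.6]
opening: 0.641
grasp_force: 56.3
turn [ 0.002 -0.002 -0.089] shift cm [-25.3    4.05 -19.55]
```

```bash
python3 -m inch '[[0,0,0,0,0,-3,40],[0,0,0,0,0,-6,40],[0,0,-0.01,-2,0.4,-9,40],[0,0,-0.03,-5,0.8,-10,40],[0,0,-0.05,-8,1.2,-10,40],[0,0,-0.07,-11,1.8,-10,40],[0,0,-0.089,-14,2.3,-10,40],[0,0,-0.089,-17,2.8,-10,40],[0,0,-0.089,-20,3.2,-10,40],[0,0,-0.089,-22,3.6,-10,40]]' && python3 -m inch '[[0,0,0,-1.5,0.2,0,40],[0,0,0,-2.8,0.2,1.5,40],[0,0,0,-2.8,0.2,3,40],[0,0,0,-2.8,0.2,4,40],[0,0,0,-2.8,0.2,4,40],[0,0,0,-2.8,0.2,4,40],[0,0,0,-2.8,0.2,4,40],[0,0,0,-2.8,0.2,4,40],[0,0,0,-2.8,0.2,4,40],[0,0,0,-2.8,0.2,4,40]]'
python3 - <<'E'
from h import *
go([.5491,.183,.065],1.6273)
wrist('w3')
d=arm.get_image('top');s=arm.get_image('side')
a=cv2.resize(d['frame'][195:275,280:400,::-1],None,fx=5,fy=5,interpolation=2)
b=cv2.resize(cv2.imread('pics/w3.png')[100:400,200:500],None,fx=.6,fy=.6)
c=cv2.resize(s['frame'][215:285,260:400,::-1],None,fx=5,fy=5,interpolation=2)
cv2.imwrite('pics/top3.png',s['frame'][:,:,::-1]);
cv2.imwrite('pics/z2.png',np.vstack([np.pad(a,((0,0),(0,100),(0,0))),c])[:600+350][:,:700])
cv2.imwrite('pics/z2.png',cv2.resize(cv2.imread('pics/z2.png'),None,fx=.8,fy=.8) if 0 else cv2.imread('pics/z2.png'))
print(cv2.imread('pics/z2.png').shape)
E
```

```text
time: 6.08
eef_pos: [0.5454, 0.2061, 0.1026]
eef_rot: [[-0.054, 0.999, -0.001], [0.999, 0.054, -0.003], [-0.003, -0.001, -1.0]]
wrist_force: [0.1, -0.2, -5.2]
opening: 0.644
grasp_force: 56.4
time: 6.92
eef_pos: [0.5493, 0.1832, 0.0639]
eef_rot: [[-0.057, 0.998, 0.001], [0.998, 0.057, 0.0], [0.0, 0.001, -1.0]]
wrist_force: [0.2, 0.1, -5.3]
opening: 0.643
grasp_force: 56.3
turn [ 0.001 -0.     0.001] shift cm [-0.02 -0.02 -0.11]
6.9167 [0.5493 0.1832 0.0639] [[-0.057, 0.998, 0.001], [0.998, 0.057, 0.0], [0.0, 0.001, -1.0]] camT [[0.998, 0.053, 0.018, 0.545], [0.056, -0.958, -0.282, 0.255], [0.002, 0.283, -0.959, 0.205], [0.0, 0.0, 0.0, 1.0]]
(750, 700, 3)
```

```bash
python3 -c "
import cv2;a=cv2.imread('pics/z2.png');cv2.imwrite('pics/z3.png',cv2.resize(a,(560,600),interpolation=3))"
```

```text
(no output)
```

View pics/z3.png

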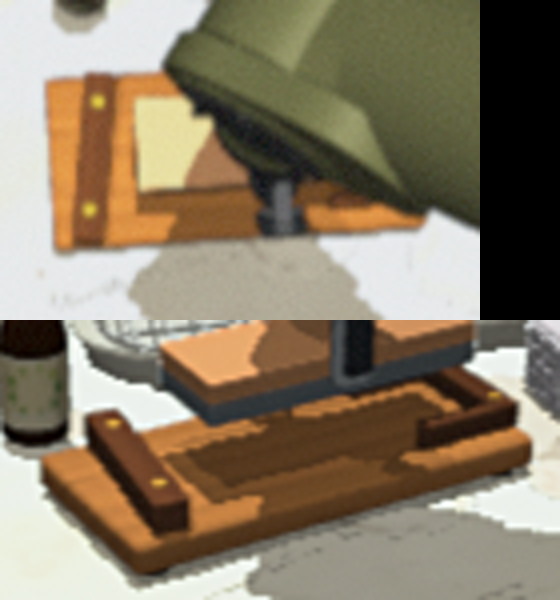

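```bash
python3 -m inch '[[0,0,0,0,0,0.8,40],[0,0,0,0,0,1.5,40],[0,0,0,0,0,2,40],[0,0,0,0,0,2.2,40],[0,0,0,0,0,2.4,40],[0,0,0,0,0,2.6,40],[0,0,0,0,0,2.8,40],[0,0,0,0,0,2.9,40],[0,0,0,0,0,2.9,40],[0,0,0,0,0,2.9,40]]'
```

```text
time: 7.9
eef_pos: [0.5491, 0.1828, 0.0344]
eef_rot: [[-0.057, 0.998, 0.0], [0.998, 0.057, 0.0], [0.0, 0.0, -1.0]]
wrist_force: [0.7, 0.1, -4.6]
opening: 0.64
grasp_force: 56.3
```

```bash
python3 -m inch '[[0,0,0,0,0,0.3,40],[0,0,0,0,0,0.6,40],[0,0,0,0,0,0.7,40],[0,0,0,0,0,0.7,40],[0,0,0,-0.1,0,0.7,40],[0,0,0,-0.2,0,0.7,40],[0,0,0,-0.3,0,0.7,40],[0,0,0,-0.3,0,0.7,40],[0,0,0,-0.3,0,0.7,40],[0,0,0,-0.3,0,0.7,40]]'
```

```text
time: 8.73
eef_pos: [0.5493, 0.1798, 0.0273]
eef_rot: [[-0.057, 0.998, 0.0], [0.998, 0.057, 0.0], [0.0, 0.0, -1.0]]
wrist_force: [-0.5, 0.3, -4.3]
opening: 0.646
grasp_force: 56.4
```

```bash
python3 -m inch '[[0,0,0,0,0,0.1,40],[0,0,0,0,0,0.1,40],[0,0,0,-0.1,0,0.1,40],[0,0,0,-0.1,0,0.1,40],[0,0,0,-0.2,0,0.1,40],[0,0,0,-0.2,0,0.1,40],[0,0,0,-0.3,0,0.1,40],[0,0,0,-0.3,0,0.1,40],[0,0,0,-0.3,0,0.1,40],[0,0,0,-0.3,0,0.1,40]]'
```

```text
time: 9.57
eef_pos: [0.5498, 0.1782, 0.0269]
eef_rot: [[-0.058, 0.998, 0.001], [0.998, 0.058, 0.002], [0.002, 0.001, -1.0]]
wrist_force: [-2.0, 5.1, 4.5]
opening: 0.64
grasp_force: 57.5
```

```bash
python3 -m inch '[[0,0,0,0.0,0,0,70],[0,0,0,0,0,0,100],[0,0,0,0,0,0,100],[0,0,0,0,0,0,100],[0,0,0,0,0,0,100],[0,0,0,0,0,-2,100],[0,0,0,0,0,-5,100],[0,0,0,0,0,-9,100],[0,0,0,0,0,-13,100],[0,0,0,0,0,-17,100]]'
python3 - <<'E'
from h import *
go([.48,-.03,.28],0)
E
```

```text
time: 10.4
eef_pos: [0.5489, 0.1765, 0.1979]
eef_rot: [[-0.057, 0.998, -0.001], [0.998, 0.057, -0.0], [-0.0, -0.001, -1.0]]
wrist_force: [0.5, -0.6, 0.1]
opening: 1.005
grasp_force: 0.0
turn [-1.000e-03  1.000e-03  1.628e+00] shift cm [-20.22  -8.07  -8.2 ]
```

```bash
python3 -m inch '[[0,0,0.12,-2,-0.8,-3,100],[0,0,0.24,-4,-1.6,-6,100],[0,0,0.36,-6,-2.4,-8.2,100],[0,0,0.48,-8,-3.2,-8.2,100],[0,0,0.6,-10,-4,-8.2,100],[0,0,0.72,-12,-4.8,-8.2,100],[0,0,0.84,-14,-5.6,-8.2,100],[0,0,0.96,-16,-6.4,-8.2,100],[0,0,1.08,-18,-7.2,-8.2,100],[0,0,1.2,-20.2,-8.1,-8.2,100]]' && python3 -m inch '[[0,0,0.12,0,0,0,100],[0,0,0.24,0,0,0,100],[0,0,0.36,0,0,0,100],[0,0,0.428,0,0,0,100],[0,0,0.428,0,0,0,100],[0,0,0.428,0,0,0,100],[0,0,0.428,0,0,0,100],[0,0,0.428,0,0,0,100],[0,0,0.428,0,0,0,100],[0,0,0.428,0,0,0,100]]'
python3 - <<'E'
from h import *
wrist('w4');print(arm.get_obs()['joints'])
E
```

```text
time: 11.23
eef_pos: [0.4795, -0.0302, 0.2784]
eef_rot: [[0.912, 0.41, 0.0], [0.41, -0.912, -0.0], [0.0, 0.0, -1.0]]
wrist_force: [1.0, -0.1, 0.7]
opening: 1.006
grasp_force: 0.0
time: 12.07
eef_pos: [0.48, -0.0295, 0.2782]
eef_rot: [[1.0, 0.0, -0.0], [0.0, -1.0, 0.0], [-0.0, -0.0, -1.0]]
wrist_force: [0.3, 0.6, 0.1]
opening: 1.005
grasp_force: 0.0
12.0667 [ 0.48   -0.0295  0.2782] [[1.0, 0.0, -0.0], [0.0, -1.0, 0.0], [-0.0, -0.0, -1.0]] camT [[-0.001, -0.959, -0.282, 0.552], [-1.0, 0.001, 0.001, -0.03], [-0.0, 0.282, -0.959, 0.42], [0.0, 0.0, 0.0, 1.0]]
[ 0.45148969  0.2711098  -0.57818233  1.7809889   0.16191933  1.13701253
 -1.7488989 ]
```

View pics/w4.png

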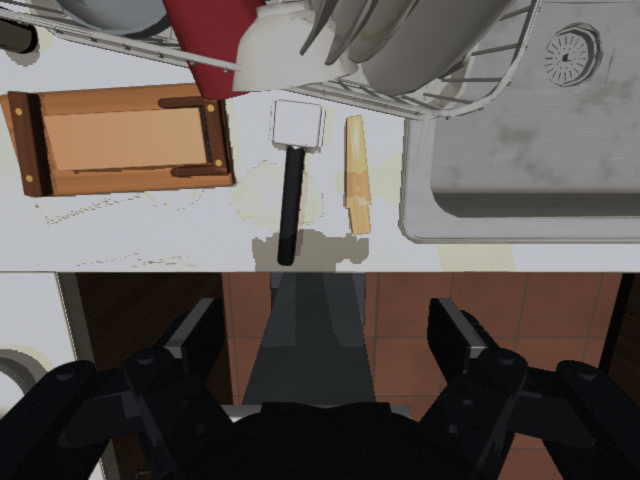

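Run:
```python
from fit import *
from m import quad
q,a=quad('w4',(335,105,382,240),lambda h:(h[...,0]>8)&(h[...,0]<30)&(h[...,1]>85)&(h[...,2]>110));print(q.tolist(),a)
W=[((352,234),(-.067,.011,.022)),((370,233),(-.067,-.011,.022)),((347,117),(.067,.001,.022)),((361.5,116),(.067,-.015,.022)),((346,207),(-.033,.015,.022)),((372,206),(-.033,-.015,.022))]
o=[('w4',p,c) for p,c in W]+[('top',(440,223),(.067,-.007,.022)),('top',(445,273),(-.067,0,.022))]
x,r=fit(o,[.5,-.065,0,0]);print('wedge',x.round(4),r.tolist());x,r=fit(o[:6],[.5,-.065,0,0],False);print(x.round(4));
c,s=np.cos(x[3]),np.sin(x[3]);t=x[:2]+np.array([c*-.05,s*-.05]);print('tang',t)
go([t[0],t[1],.004],x[3])
M=[((276,99),(.092,.029,.044)),((326,104),(.092,-.028,.044)),((273,147),(.048,.029,.044)),((321,152),(.048,-.028,.044)),((285.5,265),(-.093,0,.03))]
o=[('w4',p,c) for p,c in M]+[('top',(416,225),(.07,0,.044)),('top',(411,287),(-.093,0,.03))]
x,r=fit(o,[.5,.01,0,0]);print('mallet',x.round(4),r.tolist());x,r=fit(o,[.5,.01,0,0],False);print(x.round(4))
S=[((49,112),(-.0,0,0))]
cv2.imwrite('pics/z4.png',np.hstack([cv2.resize(cv2.imread('pics/w4.png')[90:275,262:382],None,fx=3.2,fy=3.2,interpolation=2),cv2.resize(cv2.imread('pics/w4.png')[80:205,0:242],None,fx=1.7,fy=592/125,interpolation=2)[:592]]))
```

```text
[[369, 177], [369, 233], [345, 233], [347, 125]] 1399
wedge [ 0.5066 -0.0637 -0.0073  0.1347] [[0.1, 0.7], [0.2, -0.7], [0.4, 0.7], [0.3, -0.4], [-0.5, 0.8], [-1.3, -1.6], [-0.2, -0.9], [0.8, 1.0]]
[ 0.5072 -0.0631  0.      0.137 ]
tang [ 0.45766473 -0.06992713]
turn [-0.     0.    -0.137] shift cm [-2.24  4.04 27.43]
mallet [ 0.4944  0.0079 -0.0096 -0.1237] [[-3.4, 0.9], [1.2, 3.1], [-3.7, -3.4], [1.1, -1.7], [0.3, -0.4], [1.9, 0.1], [-0.5, 2.3]]
[ 0.4944  0.0076 -0.0464 -0.1207]
```

View pics/z4.png

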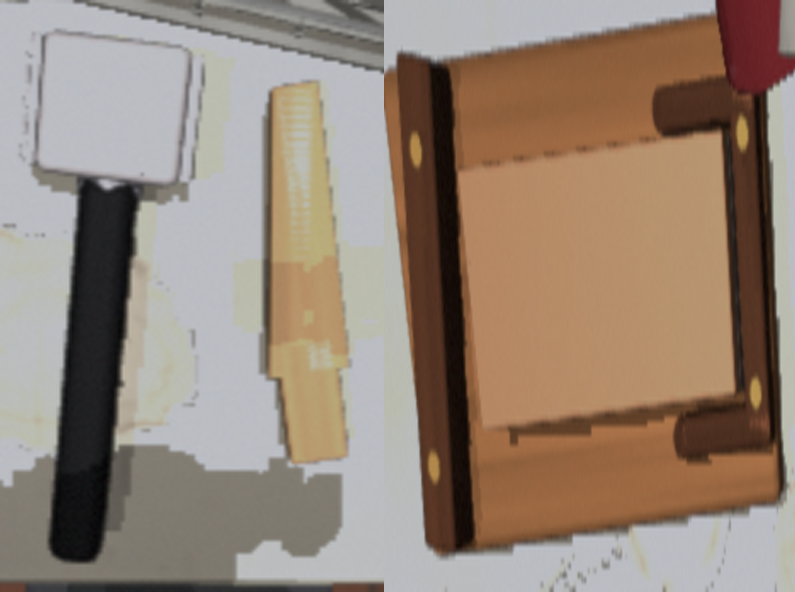

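```bash
python3 -m inch '[[0,0,-0.05,-0.5,1,2.5,60],[0,0,-0.1,-1,2,5,60],[0,0,-0.137,-1.5,3,8,60],[0,0,-0.137,-2.2,4,11.5,60],[0,0,-0.137,-2.2,4,15,60],[0,0,-0.137,-2.2,4,18,60],[0,0,-0.137,-2.2,4,21,60],[0,0,-0.137,-2.2,4,23,60],[0,0,-0.137,-2.2,4,24.5,60],[0,0,-0.137,-2.2,4,25,60]]' && python3 -m inch '[[0,0,0,0,0,1.2,60],[0,0,0,0,0,2.4,60],[0,0,0,0,0,2.4,60],[0,0,0,0,0,2.4,40],[0,0,0,0,0,2.4,10],[0,0,0,0,0,2.4,10],[0,0,0,0,0,2.4,10],[0,0,0,0,0,2.4,10],[0,0,0,0,0,2.4,10],[0,0,0,0,0,2.4,10]]' 30
python3 - <<'E'
from h import *
go([.419,.267,.1],.0565)
E
```

```text
time: 12.95
eef_pos: [0.457, -0.0693, 0.0262]
eef_rot: [[0.991, 0.137, -0.003], [0.137, -0.991, 0.001], [-0.003, -0.001, -1.0]]
wrist_force: [1.0, -0.5, 0.3]
opening: 0.597
grasp_force: 0.0
time: 13.78
eef_pos: [0.4586, -0.0695, 0.0052]
eef_rot: [[0.991, 0.136, 0.002], [0.136, -0.991, -0.0], [0.002, 0.001, -1.0]]
wrist_force: [-1.5, 1.0, 7.0]
opening: 0.249
grasp_force: 30.5
turn [ 0.    -0.002  0.08 ] shift cm [  0.68 -33.87  -9.49]
```

```bash
python3 -m inch '[[0,0,0,0,0,-3,10],[0,0,0,0,0,-6,10],[0,0,0,0,-2,-9,10],[0,0,0.02,0.1,-6,-10,10],[0,0,0.04,0.2,-10,-10,10],[0,0,0.06,0.3,-14,-10,10],[0,0,0.08,0.4,-18,-10,10],[0,0,0.08,0.5,-22,-10,10],[0,0,0.08,0.6,-26,-10,10],[0,0,0.08,0.7,-29,-10,10]]' && python3 -m inch '[[0,0,0,0,-3,0,10],[0,0,0,0.4,-4.9,0,10],[0,0,0,0.4,-4.9,0,10],[0,0,0,0.4,-4.9,0,10],[0,0,0,0.4,-4.9,1.5,10],[0,0,0,0.4,-4.9,3,10],[0,0,0,0.4,-4.9,4,10],[0,0,0,0.4,-4.9,4,10],[0,0,0,0.4,-4.9,4,10],[0,0,0,0.4,-4.9,4,10]]'
python3 - <<'E'
from h import *
go([.419,.267,.028],.0565)
E
```

```text
time: 14.62
eef_pos: [0.4246, 0.2224, 0.1051]
eef_rot: [[0.998, 0.059, 0.001], [0.059, -0.998, 0.002], [0.001, -0.002, -1.0]]
wrist_force: [0.7, -0.0, -0.7]
opening: 0.248
grasp_force: 29.9
time: 15.45
eef_pos: [0.427, 0.2676, 0.0648]
eef_rot: [[0.998, 0.056, 0.0], [0.056, -0.998, 0.0], [0.0, -0.0, -1.0]]
wrist_force: [-0.7, 0.1, -0.2]
opening: 0.248
grasp_force: 29.9
turn [-0. -0. -0.] shift cm [-0.8   0.02  3.68]
```

```bash
python3 -m inch '[[0,0,0,-0.8,0,0,10],[0,0,0,-0.8,0,0,10],[0,0,0,-0.8,0,1,10],[0,0,0,-0.8,0,2,10],[0,0,0,-0.8,0,2.5,10],[0,0,0,-0.8,0,3,10],[0,0,0,-0.8,0,3.3,10],[0,0,0,-0.8,0,3.5,10],[0,0,0,-0.8,0,3.5,10],[0,0,0,-0.8,0,3.5,10]]'
python3 - <<'E'
from h import *
go([.457,.2685,.0282],.0565)
wrist('w5')
t=arm.get_image('top')['frame'][:,:,::-1];cv2.imwrite('pics/t5.png',t)
s=arm.get_image('side')['frame'][:,:,::-1]
cv2.imwrite('pics/z5.png',np.hstack([cv2.resize(t[195:285,270:330],None,fx=6,fy=6,interpolation=2),cv2.resize(s[220:290,260:320],None,fx=7,fy=540/70,interpolation=2)]))
E
```

```text
time: 16.28
eef_pos: [0.4187, 0.2675, 0.0293]
eef_rot: [[0.998, 0.057, -0.0], [0.057, -0.998, 0.0], [-0.0, -0.0, -1.0]]
wrist_force: [-0.7, 0.4, -1.1]
opening: 0.25
grasp_force: 29.9
turn [-0.  0.  0.] shift cm [3.83 0.12 0.1 ]
16.2833 [0.4187 0.2675 0.0293] [[0.998, 0.057, -0.0], [0.057, -0.998, 0.0], [-0.0, -0.0, -1.0]] camT [[0.056, -0.958, -0.282, 0.49], [-0.998, -0.054, -0.016, 0.272], [-0.0, 0.282, -0.959, 0.171], [0.0, 0.0, 0.0, 1.0]]
```

View pics/z5.png

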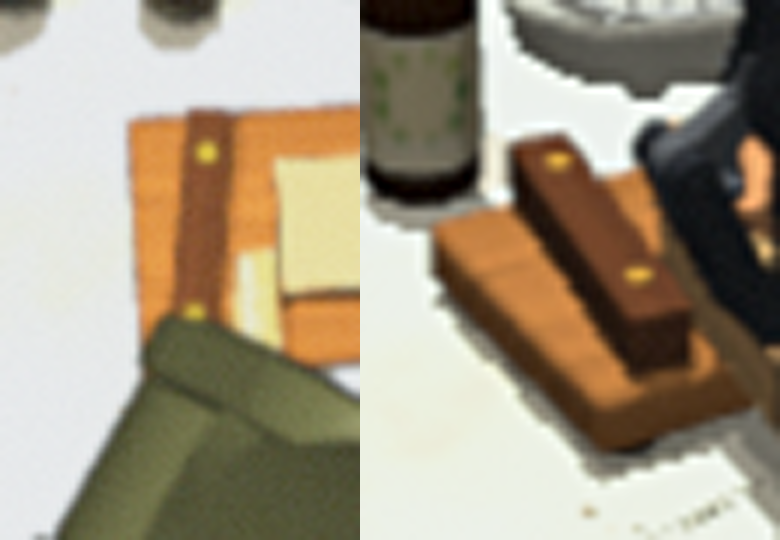

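```bash
python3 -m inch '[[0,0,0,0.5,0,0.1,10],[0,0,0,1,0,0.1,10],[0,0,0,1.5,0,0.1,10],[0,0,0,2,0,0.1,10],[0,0,0,2.5,0,0.1,10],[0,0,0,3,0,0.1,10],[0,0,0,3.4,0,0.1,10],[0,0,0,3.6,0,0.1,10],[0,0,0,3.6,0,0.1,10],[0,0,0,3.6,0,0.1,10]]'
```

```text
time: 17.27
eef_pos: [0.4545, 0.2694, 0.0282]
eef_rot: [[0.998, 0.057, -0.0], [0.057, -0.998, -0.0], [-0.0, 0.0, -1.0]]
wrist_force: [0.9, -0.1, -0.3]
opening: 0.25
grasp_force: 29.9
```

```bash
python3 -m inch '[[0,0,0,0,0,0.1,10],[0,0,0,0,0,0.1,30],[0,0,0,0,0,0.1,60],[0,0,0,0,0,0.1,60],[0,0,0,0,0,0.1,60],[0,0,0,0,0,0.1,60],[0,0,0,0,0,-2,60],[0,0,0,0,0,-5,60],[0,0,0,0,0,-9,60],[0,0,0,0,0,-13,60]]'
python3 - <<'E'
from fit import *
M=[((276,100),(.092,.029,.044)),((322,105.6),(.092,-.028,.044)),((274,141.6),(.048,.029,.044)),((319,148),(.048,-.028,.044)),((285.8,265),(-.093,0,.03)),((295.4,146),(.046,0,.034))]
o=[('w4',p,c) for p,c in M]+[('top',(416,225),(.07,0,.044)),('top',(411,287),(-.093,0,.03))]
x,r=fit(o,[.5,.01,0,0]);print('mallet',x.round(4),r.tolist());x,r=fit(o[:6],[.5,.01,0,0]);print(x.round(4),r.tolist())
K,T=cam('w4');a,b=[atz(K,T,p,.034) for p in[(295.4,146),(285.8,265)]];print(a,b,np.arctan2(*(a-b)[1::-1]))
c,s=np.cos(x[3]),np.sin(x[3]);g=x[:2]+.028*np.array([c,s]);print(g)
go([g[0],g[1],.15],x[3])
E
```

```text
time: 18.1
eef_pos: [0.4538, 0.2692, 0.1593]
eef_rot: [[0.998, 0.057, -0.002], [0.057, -0.998, -0.001], [-0.002, 0.001, -1.0]]
wrist_force: [0.6, 0.6, -0.2]
opening: 0.594
grasp_force: 0.0
mallet [ 0.4961  0.0094 -0.0184 -0.1113] [[-4.8, -0.7], [2.7, 0.0], [-5.4, 0.5], [1.3, 0.1], [0.4, -4.0], [0.2, 0.8], [0.2, -0.1], [-1.3, 1.7]]
[ 0.4962  0.0098 -0.0224 -0.115 ] [[-4.3, -0.5], [2.6, 0.4], [-5.1, 0.3], [1.1, 0.0], [0.1, -5.2], [0.2, 0.7]]
[0.5430979  0.00286042 0.034     ] [0.40674328 0.01767682 0.034     ] -0.10823611411949056
[0.52397406 0.00661775]
turn [0.001 0.002 0.172] shift cm [ 5.51 26.62  0.93]
```

```bash
python3 -m inch '[[0,0,0.03,0.9,4,0,60],[0,0,0.06,1.8,8,0,60],[0,0,0.09,2.7,12,0,60],[0,0,0.12,3.5,16,0,60],[0,0,0.15,4.3,20,0,60],[0,0,0.165,5,24,1,60],[0,0,0.165,5.5,26.6,3,60],[0,0,0.165,5.5,26.6,6,60],[0,0,0.165,5.5,26.6,8,60],[0,0,0.165,5.5,26.6,9,60]]'
python3 - <<'E'
from h import *
go([.5243,.0049,.007],-.108)
E
```

```text
time: 18.93
eef_pos: [0.5233, 0.0061, 0.066]
eef_rot: [[0.994, -0.11, -0.003], [-0.11, -0.994, -0.0], [-0.003, 0.0, -1.0]]
wrist_force: [-0.4, -0.1, -0.3]
opening: 0.599
grasp_force: 0.0
turn [ 0.     0.003 -0.002] shift cm [0.13 0.1  5.9 ]
```

```bash
python3 -m inch '[[0,0,0,0.1,0.1,1.5,60],[0,0,0,0.1,0.1,3,60],[0,0,0,0.1,0.1,4.5,60],[0,0,0,0.1,0.1,5.8,60],[0,0,0,0.1,0.1,5.8,40],[0,0,0,0.1,0.1,5.8,10],[0,0,0,0.1,0.1,5.8,5],[0,0,0,0.1,0.1,5.8,5],[0,0,0,0.1,0.1,5.8,5],[0,0,0,0.1,0.1,5.8,5]]' 90 && python3 -m inch '[[0,0,0,0,0,-0.5,5],[0,0,0,0,0,-1,5],[0,0,0,0,0,-2.5,5],[0,0,0,0,0,-5,5],[0,0,0,0,0,-8,5],[0,0,0,0,0,-11,5],[0,0,0,0,0,-11,5],[0,0,0,0,0,-11,5],[0,0,0,0,0,-11,5],[0,0,0,0,0,-11,5]]'
python3 - <<'E'
from h import *
go([.3815,.222,.12],1.6273)
print(arm.get_obs()['torque'])
E
```

```text
time: 19.77
eef_pos: [0.5259, 0.0062, 0.0112]
eef_rot: [[0.994, -0.108, 0.001], [-0.108, -0.994, 0.0], [0.001, -0.0, -1.0]]
wrist_force: [-1.4, 0.6, 5.2]
opening: 0.217
grasp_force: 88.5
time: 20.6
eef_pos: [0.5245, 0.0056, 0.1192]
eef_rot: [[0.994, -0.108, -0.002], [-0.108, -0.994, -0.0], [-0.002, 0.0, -1.0]]
wrist_force: [-0.1, -0.1, -2.9]
opening: 0.215
grasp_force: 88.0
turn [-0.002  0.002 -1.736] shift cm [-16.56 -19.96  -0.05]
[-0.04207856  0.04815673  0.02276264]
```

```bash
python3 -m inch '[[0,0,-0.12,-2,-1,0,5],[0,0,-0.24,-4,-2,0,5],[0,0,-0.36,-6,-4,0,5],[0,0,-0.48,-8,-6,0,5],[0,0,-0.6,-10,-8,0,5],[0,0,-0.72,-12,-10,0,5],[0,0,-0.84,-14,-12,0,5],[0,0,-0.96,-15.5,-14,0,5],[0,0,-1.08,-16.5,-16,0,5],[0,0,-1.2,-16.5,-18,0,5]]' && python3 -m inch '[[0,0,-0.12,0,0,0,5],[0,0,-0.24,0,0,0,5],[0,0,-0.36,0,0,0,5],[0,0,-0.48,0,0,0,5],[0,0,-0.536,0,0,0,5],[0,0,-0.536,0,0,0,5],[0,0,-0.536,0,0,0,5],[0,0,-0.536,0,0,0,5],[0,0,-0.536,0,0,0,5],[0,0,-0.536,0,0,0,5]]'
python3 - <<'E'
from h import *
go([.3815,.222,.023],1.6273)
wrist('w6')
s=arm.get_image('side')['frame'][:,:,::-1];t=arm.get_image('top')['frame'][:,:,::-1]
w=cv2.imread('pics/w6.png')
cv2.imwrite('pics/z6.png',np.vstack([np.hstack([cv2.resize(t[190:310,270:430],(400,300),interpolation=2),cv2.resize(s[200:320,230:390],(400,300),interpolation=2)]),np.hstack([cv2.resize(w,(400,300),interpolation=3),np.zeros((300,400,3),np.uint8)])]))
print(arm.get_obs()['joints'])
E
```

```text
time: 21.43
eef_pos: [0.378, 0.2031, 0.1194]
eef_rot: [[0.454, 0.891, -0.003], [0.891, -0.454, -0.002], [-0.003, -0.002, -1.0]]
wrist_force: [-0.0, -0.1, -2.7]
opening: 0.213
grasp_force: 88.0
time: 22.27
eef_pos: [0.3808, 0.2027, 0.1202]
eef_rot: [[-0.056, 0.998, -0.0], [0.998, 0.056, -0.0], [-0.0, -0.0, -1.0]]
wrist_force: [-0.4, 0.2, -2.4]
opening: 0.216
grasp_force: 88.1
turn [-0.  0. -0.] shift cm [1.92 0.18 9.72]
22.2667 [0.3808 0.2027 0.1202] [[-0.056, 0.998, -0.0], [0.998, 0.056, -0.0], [-0.0, -0.0, -1.0]] camT [[0.998, 0.053, 0.016, 0.377], [0.055, -0.958, -0.283, 0.275], [0.001, 0.283, -0.959, 0.262], [0.0, 0.0, 0.0, 1.0]]
[ 0.12309371  0.48908975 -0.95867608  2.13475854  0.56889091  0.79530349
 -1.14001223]
```

View pics/z6.png

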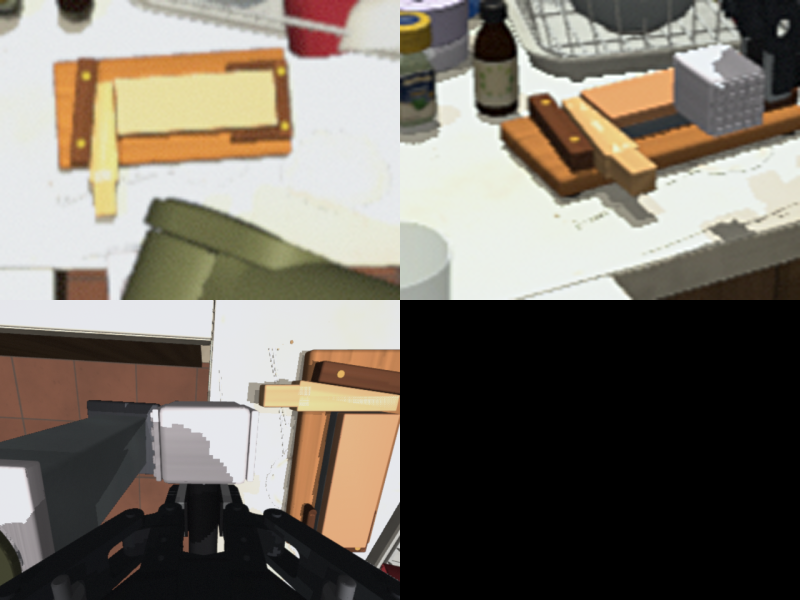

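```bash
python3 -m inch '[[0,0,0,1,0.1,2.5,5],[0,0,0,1.9,0.2,5,5],[0,0,0,1.9,0.2,7.5,5],[0,0,0,1.9,0.2,9,5],[0,0,0,1.9,0.2,9.7,5],[0,0,0,1.9,0.2,9.7,5],[0,0,0,1.9,1,9.7,5],[0,0,0,1.9,1.7,9.7,5],[0,0,0,1.9,2,9.7,5],[0,0,0,1.9,2,9.7,5]]' && python3 -m inch '[[0,0,0,0,0.3,0,5],[0,0,0,0,0.6,0,5],[0,0,0,0,0.9,0,5],[0,0,0,0,1.2,0,5],[0,0,0,0,1.5,0,5],[0,0,0,0,1.8,0,5],[0,0,0,0,2.1,0,5],[0,0,0,0,2.4,0,5],[0,0,0,0,2.4,0,5],[0,0,0,0,2.4,0,5]]'
```

```text
time: 23.25
eef_pos: [0.4017, 0.2231, 0.0241]
eef_rot: [[-0.055, 0.998, 0.002], [0.998, 0.055, 0.001], [0.001, 0.002, -1.0]]
wrist_force: [1.0, -0.5, -3.0]
opening: 0.214
grasp_force: 88.1
time: 24.08
eef_pos: [0.424, 0.2242, 0.0232]
eef_rot: [[-0.057, 0.998, 0.0], [0.998, 0.057, 0.0], [0.0, 0.0, -1.0]]
wrist_force: [-1.2, 0.0, -2.6]
opening: 0.209
grasp_force: 88.2
```

```bash
python3 -m inch '[[0,0,0,0,0.2,0,5],[0,0,0,0,0.4,0,5],[0,0,0,0,0.6,0,5],[0,0,0,0,0.8,0,5],[0,0,0,0,1.0,0,5],[0,0,0,0,1.2,0,5],[0,0,0,0,1.3,0,5],[0,0,0,0,1.4,0,5],[0,0,0,0,1.5,0,5],[0,0,0,0,1.5,0,5]]'
python3 - <<'E'
from bench import arm
print(arm.get_obs()['torque'])
E
```

```text
time: 24.92
eef_pos: [0.4358, 0.2236, 0.0228]
eef_rot: [[-0.059, 0.998, -0.004], [0.998, 0.059, -0.003], [-0.003, -0.005, -1.0]]
wrist_force: [-10.6, -4.7, 2.1]
opening: 0.216
grasp_force: 88.9
[-0.76981818  2.01828369  0.31715367]
```

```bash
python3 -m inch '[[0,0,0,0,0.1,0,5],[0,0,0,0,0.2,0,5],[0,0,0,0,0.3,0,5],[0,0,0,0,0.4,0,5],[0,0,0,0,0.5,0,5],[0,0,0,0,0.5,0,5],[0,0,0,0,0.5,0,5],[0,0,0,0,0.5,0,5],[0,0,0,0,0.5,0,5],[0,0,0,0,0.5,0,5]]'
python3 - <<'E'
from h import *
t=arm.get_image('top')['frame'][:,:,::-1];cv2.imwrite('pics/t7.png',t)
c=cv2.cvtColor(t,cv2.COLOR_BGR2HSV)[200:285,300:325].astype(int)
# pale wedge pixels by row in gap columns
m=(c[...,2]>150)&(c[...,1]>60)&(c[...,1]<150)
print([(200+i,int(r.sum()),300+int(np.where(r)[0].min())) for i,r in enumerate(m) if r.any()])
E
```

```text
time: 25.75
eef_pos: [0.4372, 0.2231, 0.0225]
eef_rot: [[-0.061, 0.998, -0.009], [0.998, 0.061, -0.006], [-0.005, -0.009, -1.0]]
wrist_force: [-20.8, -6.4, 10.0]
opening: 0.211
grasp_force: 89.9
[(213, 15, 302), (214, 9, 300), (215, 8, 308), (216, 8, 308), (217, 8, 308), (218, 7, 308), (219, 8, 308), (220, 17, 308), (221, 17, 308), (222, 17, 308), (223, 16, 307), (224, 16, 307), (225, 18, 307), (226, 18, 307), (227, 18, 307), (228, 17, 307), (229, 17, 307), (230, 18, 307), (231, 16, 307), (232, 16, 307), (233, 16, 307), (234, 16, 307), (235, 16, 307), (236, 17, 306), (237, 17, 306), (238, 11, 306), (239, 6, 306), (240, 6, 306), (241, 6, 306), (242, 6, 306), (243, 6, 306), (244, 5, 306), (245, 5, 306), (246, 5, 306), (247, 5, 306), (248, 5, 306), (249, 7, 305), (250, 7, 305), (251, 7, 305), (252, 7, 305), (253, 4, 307), (254, 4, 307), (255, 4, 307), (256, 5, 306), (257, 3, 307), (258, 2, 308), (259, 2, 308), (260, 2, 308), (261, 1, 308), (262, 1, 308)]
```

Run:
```python
from h import *
K,T=cam('top');c,s=np.cos(.0565),np.sin(.0565)
def H(uv,z):
    d=atz(K,T,uv,z)[:2]-[.548,.2003];return np.round([c*d[0]+s*d[1],-s*d[0]+c*d[1]],4)
t=cv2.imread('pics/t7.png')
print('tip',H((311.5,214.5),.044),H((311.5,215),.044))
print('holder far edge check',H((311,212),.022), 'tang end col 312 rows:')
g=cv2.cvtColor(t,cv2.COLOR_BGR2HSV)
for r in range(206,222): print(r,[g[r,x].tolist() for x in (309,311,313)])
```

```text
tip [0.0474 0.0654] [0.0462 0.0655]
holder far edge check [0.0575 0.0666] tang end col 312 rows:
206 [[100, 3, 235], [102, 5, 235], [105, 2, 234]]
207 [[105, 4, 235], [98, 4, 235], [98, 4, 235]]
208 [[105, 4, 233], [100, 3, 235], [110, 3, 235]]
209 [[105, 4, 235], [105, 4, 235], [90, 2, 233]]
210 [[105, 4, 235], [98, 4, 235], [80, 3, 234]]
211 [[110, 3, 234], [98, 4, 233], [70, 3, 234]]
212 [[25, 7, 229], [26, 9, 231], [28, 17, 231]]
213 [[23, 42, 229], [24, 52, 232], [27, 70, 230]]
214 [[25, 73, 227], [26, 73, 231], [27, 79, 231]]
215 [[24, 80, 227], [26, 82, 232], [27, 77, 232]]
216 [[25, 84, 229], [26, 80, 232], [27, 90, 229]]
217 [[25, 88, 228], [26, 74, 232], [26, 81, 233]]
218 [[24, 86, 225], [27, 62, 232], [27, 73, 232]]
219 [[23, 84, 227], [26, 74, 232], [26, 81, 233]]
220 [[23, 92, 228], [26, 81, 233], [27, 97, 231]]
221 [[22, 97, 227], [26, 78, 233], [27, 95, 233]]
```

```bash
python3 -m inch '[[0,0,0,0,-1.5,0,5],[0,0,0,0,-3,0,5],[0,0,0,0,-3,0,5],[0,0,0,0,-3,0,5],[0,0,0,0,-2,0,5],[0,0,0,0,-1,0,5],[0,0,0,0,0,0,5],[0,0,0,0,0.3,0,5],[0,0,0,0,0.3,0,5],[0,0,0,0,0.3,0,5]]'
python3 - <<'E'
from h import *
print(arm.get_obs()['torque'])
t=arm.get_image('top')['frame'][:,:,::-1]
g=cv2.cvtColor(t,cv2.COLOR_BGR2HSV)
for r in range(208,217): print(r,[g[r,x].tolist()[1] for x in (309,311,313)])
E
```

```text
time: 26.63
eef_pos: [0.4385, 0.224, 0.0215]
eef_rot: [[-0.063, 0.998, -0.014], [0.998, 0.062, -0.005], [-0.004, -0.014, -1.0]]
wrist_force: [-29.4, -3.0, 5.2]
opening: 0.212
grasp_force: 90.7
[-0.11087629  5.68976519  0.95740618]
208 [7, 4, 2]
209 [4, 4, 2]
210 [5, 7, 2]
211 [4, 3, 3]
212 [10, 13, 34]
213 [52, 38, 69]
214 [78, 35, 70]
215 [91, 41, 73]
216 [84, 44, 79]
```

```bash
python3 -m inch '[[0,0,0,0,-2,0,5],[0,0,0,0,-4,0,5],[0,0,0,0,-4,0,5],[0,0,0,0,-4,0,5],[0,0,0,0,-2,0,5],[0,0,0,0,0,0,5],[0,0,0,0,0.2,0,5],[0,0,0,0,0.2,0,5],[0,0,0,0,0,0,5],[0,0,0,0,0,0,5]]'
python3 - <<'E'
from h import *
print(arm.get_obs()['torque'])
t=arm.get_image('top')['frame'][:,:,::-1];s=arm.get_image('side')['frame'][:,:,::-1];cv2.imwrite('pics/s8.png',s)
g=cv2.cvtColor(t,cv2.COLOR_BGR2HSV)
for r in range(209,216): print(r,[g[r,x].tolist()[1] for x in range(303,320)])
E
```

```text
time: 27.52
eef_pos: [0.4402, 0.2218, 0.021]
eef_rot: [[-0.059, 0.998, -0.012], [0.998, 0.059, -0.008], [-0.007, -0.013, -1.0]]
wrist_force: [-22.6, -5.1, -2.1]
opening: 0.213
grasp_force: 93.4
[-1.00317237  4.63501274  0.64550134]
209 [5, 4, 4, 3, 5, 4, 4, 3, 4, 3, 4, 3, 5, 5, 4, 3, 4]
210 [4, 4, 5, 4, 5, 5, 5, 4, 3, 4, 1, 2, 4, 5, 5, 5, 6]
211 [5, 5, 5, 5, 5, 4, 1, 2, 6, 9, 13, 11, 3, 4, 5, 5, 4]
212 [8, 5, 2, 2, 4, 6, 42, 63, 58, 58, 57, 63, 39, 11, 8, 8, 13]
213 [68, 59, 55, 52, 41, 56, 89, 104, 101, 95, 90, 102, 97, 85, 80, 93, 107]
214 [156, 151, 145, 139, 120, 105, 105, 104, 102, 96, 98, 105, 132, 157, 162, 168, 181]
215 [156, 162, 167, 164, 157, 128, 104, 82, 71, 88, 100, 103, 135, 166, 176, 179, 177]
```

```bash
for i in 1; do python3 -m inch '[[0,0,0,0,-2,0,5],[0,0,0,0,-4,0,5],[0,0,0,0,-4,0,5],[0,0,0,0,-4,0,5],[0,0,0,0,-2,0,5],[0,0,0,0,0,0,5],[0,0,0,0,0.3,0,5],[0,0,0,0,0.3,0,5],[0,0,0,0,0.1,0,5],[0,0,0,0,0.1,0,5]]'; done; python3 -m inch '[[0,0,0,0,-2,0,5],[0,0,0,0,-4,0,5],[0,0,0,0,-4,0,5],[0,0,0,0,-4,0,5],[0,0,0,0,-2,0,5],[0,0,0,0,0,0,5],[0,0,0,0,0.2,0,5],[0,0,0,0,0.2,0,5],[0,0,0,0,0,0,5],[0,0,0,0,0,0,5]]';python3 - <<'E'
from h import *
t=arm.get_image('top')['frame'][:,:,::-1]
g=cv2.cvtColor(t,cv2.COLOR_BGR2HSV)
for r in range(209,215): print(r,[g[r,x].tolist()[1] for x in range(303,320)])
E
```

```text
time: 28.45
eef_pos: [0.4407, 0.2222, 0.0211]
eef_rot: [[-0.06, 0.998, -0.013], [0.998, 0.06, -0.008], [-0.007, -0.013, -1.0]]
wrist_force: [-24.4, -4.2, -0.2]
opening: 0.215
grasp_force: 96.1
time: 29.28
eef_pos: [0.4409, 0.2221, 0.0211]
eef_rot: [[-0.06, 0.998, -0.013], [0.998, 0.06, -0.008], [-0.007, -0.013, -1.0]]
wrist_force: [-23.8, -4.6, -1.2]
opening: 0.213
grasp_force: 97.0
209 [4, 4, 3, 5, 4, 4, 5, 8, 6, 5, 3, 3, 3, 4, 5, 5, 4]
210 [4, 5, 5, 3, 4, 5, 4, 4, 3, 2, 2, 2, 2, 5, 6, 4, 4]
211 [3, 7, 7, 5, 5, 3, 3, 10, 11, 12, 15, 12, 3, 5, 5, 7, 7]
212 [4, 4, 4, 5, 5, 8, 48, 61, 70, 68, 67, 61, 37, 12, 7, 7, 14]
213 [69, 57, 59, 50, 39, 55, 86, 99, 103, 98, 95, 99, 96, 80, 84, 94, 105]
214 [164, 144, 149, 148, 118, 106, 106, 106, 107, 100, 98, 106, 132, 154, 164, 172, 176]
```

```bash
python3 -m inch '[[0,0,0,0,-2,0,5],[0,0,0,0,-4,0,5],[0,0,0,0,-6,0,5],[0,0,0,0,-6,-3,5],[0,0,0,0,-6,-6,5],[0,0,0,0,-6,-9,5],[0,0,0,0,-6,-10,5],[0,0,0,0,-6,-10,5],[0,0,0,0,-6,-10,5],[0,0,0,0,-6,-10,5]]'
python3 - <<'E'
from h import *
go([.5245,.0055,.12],-.108)
E
```

```text
time: 30.17
eef_pos: [0.3881, 0.2213, 0.1221]
eef_rot: [[-0.056, 0.998, -0.001], [0.998, 0.056, -0.001], [-0.001, -0.001, -1.0]]
wrist_force: [0.3, -0.7, -3.6]
opening: 0.208
grasp_force: 92.0
turn [-0.     0.002  1.734] shift cm [-22.31  12.42   0.21]
```

```bash
python3 -m inch '[[0,0,0.12,-3,0.5,0,5],[0,0,0.24,-6,1.5,0,5],[0,0,0.36,-9,3,0,5],[0,0,0.48,-12,4.5,0,5],[0,0,0.6,-15,6,0,5],[0,0,0.72,-18,7.5,0,5],[0,0,0.84,-20,9,0,5],[0,0,0.96,-22.3,10.5,0,5],[0,0,1.08,-22.3,12,0,5],[0,0,1.2,-22.3,12.4,0,5]]' && python3 -m inch '[[0,0,0.12,0,0,0,5],[0,0,0.24,0,0,0,5],[0,0,0.36,0,0,0,5],[0,0,0.48,0,0,0,5],[0,0,0.534,0,0,2,5],[0,0,0.534,0,0,4,5],[0,0,0.534,0,0,6,5],[0,0,0.534,0,0,8,5],[0,0,0.534,0,0,9.5,5],[0,0,0.534,0,0,9.5,5]]'
python3 - <<'E'
from h import *
go([.5245,.0055,.0125],-.108)
E
```

```text
time: 31.0
eef_pos: [0.526, 0.0042, 0.1212]
eef_rot: [[0.914, 0.406, -0.001], [0.406, -0.914, -0.0], [-0.001, -0.0, -1.0]]
wrist_force: [0.9, 0.2, -3.1]
opening: 0.218
grasp_force: 91.8
time: 31.83
eef_pos: [0.5214, 0.0063, 0.0239]
eef_rot: [[0.994, -0.105, -0.008], [-0.105, -0.994, -0.001], [-0.008, 0.002, -1.0]]
wrist_force: [0.1, -0.3, -2.9]
opening: 0.212
grasp_force: 91.6
turn [0.002 0.008 0.003] shift cm [0.32 0.05 1.14]
```

```bash
python3 -m inch '[[0,0,0,0,0,0.3,5],[0,0,0,0,0,0.6,5],[0,0,0,0,0,0.9,5],[0,0,0,0,0,1.0,5],[0,0,0,0,0,1.1,5],[0,0,0,0,0,1.1,5],[0,0,0,0,0,1.1,5],[0,0,0,0,0,1.1,5],[0,0,0,0,0,1.1,5],[0,0,0,0,0,1.1,5]]'
```

```text
time: 32.67
eef_pos: [0.5244, 0.0065, 0.0175]
eef_rot: [[0.994, -0.106, 0.0], [-0.106, -0.994, -0.0], [0.0, -0.0, -1.0]]
wrist_force: [0.5, -0.5, -2.4]
opening: 0.213
grasp_force: 91.6
```

```bash
python3 -m inch '[[0,0,0,0,0,0.2,5],[0,0,0,0,0,0.4,5],[0,0,0,0,0,0.5,5],[0,0,0,0,0,0.6,5],[0,0,0,0,0,0.65,5],[0,0,0,0,0,0.65,5],[0,0,0,0,0,0.65,5],[0,0,0,0,0,0.65,5],[0,0,0,0,0,0.65,5],[0,0,0,0,0,0.65,5]]'
```

```text
time: 33.5
eef_pos: [0.5241, 0.0066, 0.0114]
eef_rot: [[0.994, -0.106, 0.0], [-0.106, -0.994, -0.0], [0.0, 0.0, -1.0]]
wrist_force: [-3.1, 0.2, 7.4]
opening: 0.211
grasp_force: 93.0
```

On the table. Release gently and rise.

```bash
python3 -m inch '[[0,0,0,0,0,0,30],[0,0,0,0,0,0,60],[0,0,0,0,0,0,60],[0,0,0,0,0,0,60],[0,0,0,0,0,0,60],[0,0,0,0,0,-2,60],[0,0,0,0,0,-5,60],[0,0,0,0,0,-9,60],[0,0,0,0,0,-13,60],[0,0,0,0,0,-16,60]]' && python3 -m inch '[[0,0,0,-2,2,-2,60],[0,0,0,-4,5,-4,60],[0,0,0,-6,8,-6,60],[0,0,0,-8,11,-6,60],[0,0,0,-8,14,-6,60],[0,0,0,-8,14,-6,60],[0,0,0,-8,14,-6,60],[0,0,0,-8,14,-6,60],[0,0,0,-8,14,-6,60],[0,0,0,-8,14,-6,60]]'
python3 - <<'E'
from h import *
t=arm.get_image('top')['frame'][:,:,::-1];cv2.imwrite('pics/t9.png',t);s=arm.get_image('side')['frame'][:,:,::-1]
s0=cv2.imread('pics/side0.png');t0=cv2.imread('pics/top0.png')
# change boxes vs start
for n,a,b in(('top',t0,t),('side',s0,s)):
    m=(np.abs(a.astype(int)-b).max(2)>45).astype(np.uint8);k=cv2.connectedComponentsWithStats(cv2.dilate(m,np.ones((3,3))))[2]
    print(n,[r.tolist() for r in k[1:] if r[4]>60])
g=cv2.cvtColor(t,cv2.COLOR_BGR2HSV)
for r in range(210,214): print(r,[g[r,x].tolist()[1] for x in range(303,320)])
# wedge tang end row at column 312
print([(r,t[r,311].tolist()) for r in range(256,272)])
E
```

```text
time: 34.33
eef_pos: [0.5247, 0.0069, 0.1737]
eef_rot: [[0.994, -0.106, 0.002], [-0.106, -0.994, 0.0], [0.002, -0.001, -1.0]]
wrist_force: [1.5, 0.6, 0.6]
opening: 0.607
grasp_force: 0.0
time: 35.17
eef_pos: [0.4303, -0.1229, 0.2307]
eef_rot: [[0.995, -0.104, -0.0], [-0.104, -0.995, 0.001], [-0.0, -0.001, -1.0]]
wrist_force: [0.0, 0.0, 0.4]
opening: 0.599
grasp_force: 0.0
top [[305, 212, 78, 57, 2382], [434, 220, 17, 56, 735], [480, 231, 160, 216, 12251], [215, 233, 67, 27, 1682], [431, 289, 44, 9, 321], [378, 343, 24, 14, 292], [426, 388, 45, 55, 1599], [434, 447, 58, 33, 1096], [634, 459, 6, 17, 74], [382, 464, 11, 16, 131]]
side [[479, 0, 73, 136, 5903], [488, 126, 12, 21, 130], [602, 176, 38, 55, 1251], [410, 211, 62, 59, 1140], [390, 213, 10, 16, 87], [288, 220, 93, 49, 2271], [470, 252, 42, 15, 271], [191, 261, 87, 46, 2551], [310, 274, 18, 11, 140], [561, 316, 32, 21, 420], [591, 400, 49, 35, 547]]
210 [5, 4, 7, 5, 4, 4, 2, 4, 4, 2, 1, 3, 4, 5, 6, 5, 4]
211 [5, 4, 4, 5, 5, 4, 4, 7, 10, 13, 14, 11, 2, 4, 7, 5, 5]
212 [4, 2, 5, 0, 2, 12, 43, 57, 56, 57, 51, 48, 40, 14, 8, 12, 13]
213 [66, 61, 62, 47, 39, 50, 82, 96, 93, 72, 54, 61, 85, 81, 85, 94, 104]
[(256, [135, 214, 233]), (257, [134, 212, 231]), (258, [135, 214, 232]), (259, [136, 215, 234]), (260, [132, 214, 233]), (261, [130, 211, 231]), (262, [134, 215, 233]), (263, [131, 209, 230]), (264, [119, 185, 209]), (265, [112, 144, 161]), (266, [136, 157, 164]), (267, [156, 171, 176]), (268, [205, 209, 209]), (269, [233, 230, 228]), (270, [236, 233, 230]), (271, [235, 234, 231])]
```

```bash
python3 -c "
from bench import arm
print(arm.finish_job())"
```

```text
the job is handed in; nothing more can be done
None
```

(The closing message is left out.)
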